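# Check a slide-drying plate with a sprung surface probe

### The arm

A 7-joint arm with a two-finger parallel gripper is mounted at the origin on the work surface. World frame = base frame: x ahead of the robot, y to its left, z up, the work surface at z = 0. Lengths are in m, angles in rad, forces in N, time in s.
With the tool pointing down it reaches from about 0.425 to 0.95 m from the base axis. Payload 4.7 kg.
Tool frame: the origin (TCP) lies between the finger pads; the fingertips stand 25 mm ahead of it and the grasp point (between the pads) lies 6 mm ahead of it; z points along the fingers, y is the direction in which the jaws open and shut (so a half turn about z gives the same grasp; the last joint's range is limited). The gripper opens to 85 mm and grips with 20 to 120 N. Pads are 22 mm wide; open, the fingers measure 114 mm over their backs; the gripper's body (76 mm by 85 mm) begins 54 mm behind the grasp point. The pads swing forward as they close: fully open they stand 13 mm farther back than shut.
Start: joints at [-1.187, 0.469, -0.049, 1.532, 0.024, 1.141, -0.082], TCP at [0.271, 0.618, 0.256] pointing down, gripper open.
Joint ranges: [-2.59, 2.59], [-0.33, 1.99], [-1.39, 1.29], [0.1, 2.45], [-1.04, 4.18], [0.21, 1.99], [-2.66, 2.66]. Speed limits (rad/s): [2.57, 2.57, 3.14, 3.14, 3.14, 3.14, 3.14].

### API

Orientations are given as a unit quaternion [w, x, y, z].
In Python, from bench import * gives the robot as it stands. Calls block until the motion is done:
- movep(position, orientation): joint-space move of the TCP to a pose.
- move_linear(position, frame=None, v=0.15, guard=None): straight line of the TCP; frame=None keeps the orientation; v is the mean speed in m/s. With guard (N) it stops when the force on the tool has changed by that much, and returns True; else False.
- move_joints(angles): joint-space move.
- grip(opening, f_grip=None): finger opening in m; f_grip is the grip in N (None keeps the last); returns when the fingers have stopped.
- pause(seconds).
- solve_ik(position, orientation): joint angles nearest the present ones, or None.
- read_state(): the state.
- camera(name): name is "scene" or "top" or "wrist"; returns a dict with "img" (480x640x3 uint8, red, green, blue), "fovy" (degrees; the focal length in pixels is half the picture's height over the tangent of half this angle, whatever the lens; pixels are square), "cx", "cy" (the principal point, pixels), "position" and "attitude" of the camera in the world; the wrist camera has in their place "hand_eye" (4x4, takes a point from camera to tool coordinates, whose origin is the TCP and whose axes are the flange's). Camera axes: x right, y up, looking along -z (the intrinsics and any distortion apply to the point x, -y, -z); pixel columns grow to the right and rows downward; lengths in m; the calibration is good to about 2 mm. A picture is of the moment at which its call begins: read the wrist's pose just before it. There is no depth.
A pose or a line that the arm cannot do raises IKError and nothing moves.
- finish_job(): hands the job in, once; it reports no verdict.
Trained networks look in a picture, given as the dict that the camera call returned (one of the last four; its "shot" number tells which), for a name from the list of things; names that differ only in an ending like _2 or _b are one class to them, and where a whole thing is asked for, a point or a joint stands for the part that bears it (a point fixed in the world has none). Each returns a list of dicts, best first, with "p" (0 to 1); they miss things now and then, are a little off and sometimes report something else, mostly with a low value. They report only what shows in the picture. A call takes as long as a camera call. They do not tell look-alikes from the thing itself.
- recognise(picture, thing): "centre" ([column, row] in pixels, amid what is visible of it).
- regions_of(picture, thing): "region" (480x640 bool, what is visible of it) and "centre" ([column, row] in pixels, amid what is visible of it).
- pinpoint(picture, thing): "centre" ([column, row] in pixels: a listed point, or the origin of a listed thing).
The state is a dict: "time": time; "joints": joint angles; "dq": joint speeds; "tau": joint torques, N m; "eef_pos": TCP position; "ee_rot": TCP orientation; "force": force on the tool from outside, world axes, zero at the start; "moment": the same for the moment, N m; "gripper_width": finger opening in m.
Only numpy, scipy, OpenCV 4.12 (cv2) and the standard library are available. Lean on these libraries where they do the work, as an engineer would, in place of code of your own. Each camera call takes 0.05 s, during which the arm holds its last target. There are 200 camera calls.

### The job

Take the surface-temperature probe out of its stand, press its tip down on the dish of the solvent dispenser so that the dish goes fully down (this cleans the tip), and let the dish come back up. Then set the tip gently inside the black ring on the sloping hot plate, with the probe square to the plate's surface and its sprung tip pushed in about halfway. Finish while holding the probe there: the gripper alone keeps it on the spot, and the tube rack, the tip box and the timer are left where they are.

Things in the scene. Friction and masses are not known exactly. Their poses are not given: they have to be found in the camera images.
- probe: Surface probe, 160 mm long, 150 g, upright in its stand. Origin: end face of the extended tip; z up along it. Heights in mm: sprung tip disc dia 14, 0-4; gap 4-14; steel stem dia 10 from 14; plug dia 18, 52-75; black collar dia 40, 75-81; grey handle 24 x 24, 81-160, faces square to its x and y. Grip two opposite handle faces from above near 125, firmly.
- plunger (a joint): How far the probe's sprung tip is pushed into the probe, in m: 0 fully out, 0.010 fully in (hard stop). The spring takes 0.4 N to start moving and rises to 4 N fully in.
- probe_tip (a point): Centre of the end face of the probe's sprung tip (it moves with the tip).
- stand: White stand for the probe, fixed to the bench, 90 x 90 mm and 100 mm high, open at its two y sides. Origin: centre of its underside. The probe's plug sits in a 23 mm hole in the middle of its top plate, the collar resting on top at 100 mm, the tip hanging 25 mm above the bench. Lift the probe straight up by over 80 mm to clear it.
- dispenser: White touch-top solvent dispenser bottle, fixed to the bench, 76 mm diameter, with a round steel dish on top. Origin: centre of its underside. It may stand to the left or to the right, with the stand on the other side.
- dish (a joint): How far the dispenser's dish is pressed down, in m: 0 up, 0.008 fully down (hard stop). Sprung: takes 0.7 N to start moving and 2.9 N fully down. Pressed with the probe, the probe's own tip goes in about 7 mm as well, so the probe must go down 15 mm or a little more after touching.
- dish_top (a point): Centre of the dish's upper face, 152 mm above the bench when up; it moves with the dish. The dish is 48 mm across inside its low 3 mm rim.
- heater: Slide-drying hot plate, cold, fixed to the bench: cream housing 200 x 220 mm, about 120 mm high at the back, with a sloping aluminium plate on top. Origin: centre of its underside; its front (low side) faces its -x.
- plate: The sloping aluminium plate of the hot plate, 200 x 215 mm, tilted 20 degrees, low edge towards the robot. Origin: centre of its upper face, 85 mm above the bench; z is the outward normal of the face, x points up the slope, y to the left. Three thin glass slides lie on its right half.
- spot (a point): Centre of the black ring (26 mm inside, 32 mm outside) on the plate's upper face, on the left half as seen from the robot: 20 mm down the slope and 55 mm to the left of the plate's centre.
- rack: Bystander: grey rack of capped tubes, 110 x 70 mm, 80 mm high. Origin: centre of its underside.
- tipbox: Bystander: clear pipette-tip box, 122 x 87 mm, 67 mm high. Origin: centre of its underside.
- timer: Bystander: small white bench timer, 55 x 70 mm, 20 mm high. Origin: centre of its underside.
Not all that is in view belongs to the job. Leave any blue, red or yellow look-alike of the probe alone.

How it is judged:
On the way, in this order (a step that is already met when the one before it is completed fails the run):
1. the probe is lifted clear out of its stand in the gripper (height (world z) of probe above 0.105 m and contact force between probe and the fingers above 2 N and contact force between probe and stand below 0.1 N), for 0.1 s.
2. the probe's tip presses the dispenser's dish down (over 6.5 of 8 mm) (value of joint dish above 0.0065 m and contact force between probe and dispenser above 0.5 N and distance between probe_tip and dish_top below 0.026 m), for 0.1 s.
3. the dish is back up and the probe is off it (value of joint dish below 0.0015 m and contact force between probe and dispenser below 0.1 N), for 0.1 s.
At the end, for the whole second after the job is handed in: Probe held by the gripper alone, at rest: tip within 9 mm of the ring centre, within 8 degrees of square to the plate, sprung tip in 2 to 8.5 mm, 0.5 to 6 N on the plate; no touch on stand or dispenser, gripper not on hot plate; dish up; bystanders moved under 20 mm (all of step 3 and distance between probe_tip and spot below 0.009 m and angle between the z axis of probe and the z axis of plate, either way round below 0.14 rad and z of probe in the frame of plate below 0.002 m and value of joint plunger between 0.002 and 0.0085 m and contact force between probe and heater between 0.5 and 6 N and contact force between probe and the fingers above 2 N and contact force between probe and stand below 0.1 N and contact force between each of the arm, the fingers and heater below 0.1 N and linear speed of probe below 0.02 m/s and distance of each of rack, tipbox, timer from where it was at the start of the episode below 0.02 m); the arm keeps its last pose, push and grip.
It fails at once if the probe is pushed hard onto the hot plate (over 15 N) (contact force between probe and heater above 15 N).
It fails at once if a bystander is displaced by more than 20 mm (distance of any of rack, tipbox, timer from where it was at the start of the episode above 0.02 m).
It also fails if it takes over 48 s, if anything falls off the work surface, if the arm or the gripper's body presses on something with over 40 N, if the wrist force passes 120 N, or if a joint passes its speed limit or range.

## Working session

There is one attempt and no reset: what is moved stays moved. The work goes in short steps, each a Python script; the robot and the scene stay as the last script left them, time stands still between calls to the robot, and variables do not carry over. Pictures are saved under pics/ and viewed, about 8 in all and at most 12, crops included, and the job is handed in when it is done.

```bash
mkdir -p pics; ls; cat > h.py <<'E'
from bench import *
import numpy as np, cv2
from scipy.spatial.transform import Rotation as R
def rq(q): return R.from_quat([q[1],q[2],q[3],q[0]])
def qr(r): 
    x=r.as_quat(); return [float(v) for v in (x[3],x[0],x[1],x[2])]
def save(c,n): cv2.imwrite('pics/'+n,c['img'][:,:,::-1])
E
python3 - <<'E'
from h import *
s=read_state(); print(s)
for n in ('scene','top'):
    c=camera(n); save(c,n+'0.png'); print(n,{k:v for k,v in c.items() if k!='img'})
    for t in ('probe','stand','dispenser','dish_top','heater','plate','spot','rack','tipbox','timer'):
        print(t,[(np.round(d['centre']).tolist(),round(d['p'],2)) for d in pinpoint(c,t)][:4])
c=camera('wrist');print({k:v for k,v in c.items() if k!='img'})
E
```

```text
pics
{'time': 0.0, 'joints': array([-1.18689558,  0.46941136, -0.04860553,  1.53368471,  0.02406254,
        1.14098928, -0.08229272]), 'dq': array([ 1.66960152e-04,  3.71124133e-04, -6.77835436e-05, -7.95669468e-04,
        1.51520254e-03, -1.07481985e-03, -9.25797276e-04]), 'tau': array([-1.63670861e-04, -5.10306931e+01, -4.70039912e-02, -2.37719768e+01,
        1.06546711e-02,  7.21918346e-03,  2.04776910e-06]), 'eef_pos': array([0.27055484, 0.61782576, 0.25528557]), 'ee_rot': array([-1.80362675e-04,  2.04922003e-01,  9.78777841e-01, -9.37291032e-04]), 'force': array([-1.09904282,  0.30751331, -0.45757968]), 'moment': array([0.02844915, 0.05313442, 0.00383116]), 'gripper_width': 0.08564202459416878}
scene {'fovy': 57.68211301419359, 'cx': 321.9257096391055, 'cy': 236.8740237573697, 'position': array([0.9291704 , 0.56678311, 0.72220563]), 'attitude': array([0.27048565, 0.12723793, 0.39126405, 0.87037949]), 'shot': 1}
probe [([480.0, 337.0], 0.82), ([379.0, 368.0], 0.74), ([411.0, 322.0], 0.73)]
stand [([435.0, 364.0], 0.66)]
dispenser [([285.0, 191.0], 0.61)]
dish_top [([283.0, 143
[... 626 characters left out ...]
[493.0, 297.0], 0.76), ([174.0, 263.0], 0.16)]
heater [([328.0, 200.0], 0.98)]
plate [([332.0, 198.0], 0.58)]
spot [([305.0, 195.0], 0.93)]
rack [([454.0, 192.0], 0.75), ([333.0, 194.0], 0.3)]
tipbox [([188.0, 176.0], 0.82)]
timer [([345.0, 304.0], 0.62)]
{'fovy': 65.81559504047962, 'cx': 314.72940281172663, 'cy': 239.16824223759858, 'hand_eye': array([[-2.52258687e-04,  9.58500539e-01,  2.85090604e-01,
         7.19558031e-02],
       [ 9.99999964e-01,  2.14653877e-04,  1.63151011e-04,
         9.13982180e-04],
       [ 9.51845288e-05,  2.85090635e-01, -9.58500559e-01,
        -1.18581604e-01],
       [ 0.00000000e+00,  0.00000000e+00,  0.00000000e+00,
         1.00000000e+00]]), 'shot': 3}
```

View pics/scene0.png

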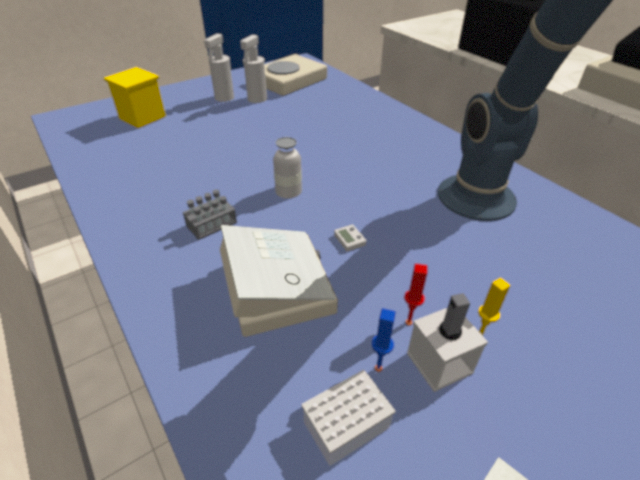

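View pics/top0.png

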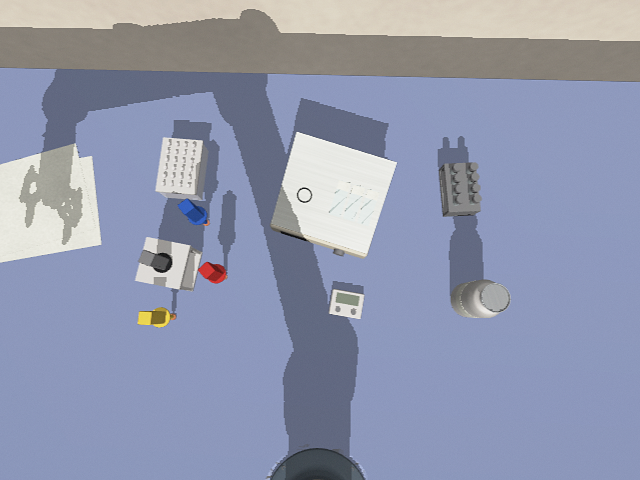

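The scene view shows the dark probe in its stand at (455,320), with red, blue and yellow look-alikes around it. The bottle is at (287,170) and the ring at (292,279). The top view agrees: stand collar (162,262), ring (304,195), dish (494,297), so the stand is on the left and the dispenser on the right.

```bash
cat >> h.py <<'E'
def campose(c,s=None):
    if 'hand_eye' in c:
        T=c['hand_eye']; Rw=rq(s['ee_rot']).as_matrix()
        return Rw@T[:3,3]+s['eef_pos'], Rw@T[:3,:3]
    return np.array(c['position']), rq(c['attitude']).as_matrix()
def ray(c,px,s=None):
    p,M=campose(c,s); f=240/np.tan(np.radians(c['fovy'])/2)
    d=M@np.array([(px[0]-c['cx'])/f,-(px[1]-c['cy'])/f,-1.]); return p,d/np.linalg.norm(d)
def onz(c,px,z,s=None):
    p,d=ray(c,px,s); return p+d*(z-p[2])/d[2]
def proj(c,X,s=None):
    p,M=campose(c,s); f=240/np.tan(np.radians(c['fovy'])/2); v=M.T@(np.array(X)-p)
    return np.array([c['cx']+f*v[0]/-v[2], c['cy']-f*v[1]/-v[2]])
def tri(*rs):
    A=sum(np.eye(3)-np.outer(d,d) for p,d in rs); b=sum((np.eye(3)-np.outer(d,d))@p for p,d in rs)
    return np.linalg.solve(A,b)
E
python3 - <<'E'
from h import *
t=camera('top'); s=camera('scene')
np.set_printoptions(precision=3,suppress=True)
for n,a,b in [('ptop',(147,258),(459,299)),('collar',(162,262),(452,331)),('red top',(205,268),(420,267)),('blue top',(187,206),(387,313)),('yel top',(145,318),(500,283)),('dish',(494,297),(287,144)),('spot',(304.5,195),(292,279))]:
    print(n,tri(ray(t,a),ray(s,b)))
print('ptop.185',onz(t,(147,258),.185),onz(s,(459,299),.185)); print('collar',onz(t,(162,262),.106),onz(s,(452,331),.106))
print('dish',onz(t,(494,297),.152),onz(s,(287,144),.152))
print('spot .078',onz(t,(304.5,195),.078),onz(s,(292,279),.078))
for px in [(149,238),(200,247),(188,290),(136,284)]: print('stand',onz(t,px,.1))
for px in [(297,133),(396,161)]: print('plate hi',onz(t,px,.119))
for px in [(272,227),(366,256)]: print('plate lo',onz(t,px,.05))
E
```

```text
ptop [0.477 0.316 0.181]
collar [0.477 0.32  0.1  ]
red top [0.463 0.216 0.163]
blue top [0.58  0.259 0.158]
yel top [0.37  0.321 0.158]
dish [ 0.419 -0.322  0.147]
spot [0.629 0.039 0.074]
ptop.185 [0.476 0.316 0.185] [0.481 0.318 0.185]
collar [0.478 0.316 0.106] [0.48  0.324 0.106]
dish [ 0.419 -0.321  0.152] [ 0.422 -0.312  0.152]
spot .078 [0.628 0.039 0.078] [0.63  0.042 0.078]
stand [0.526 0.348 0.1  ]
stand [0.51  0.245 0.1  ]
stand [0.424 0.263 0.1  ]
stand [0.434 0.366 0.1  ]
plate hi [0.747 0.056 0.119]
plate hi [ 0.691 -0.147  0.119]
plate lo [0.563 0.108 0.05 ]
plate lo [ 0.505 -0.094  0.05 ]
```

```bash
cat >> h.py <<'E'
np.set_printoptions(precision=4,suppress=True)
def down(psi):  # tool x at world angle psi (deg), tool z down
    c,s=np.cos(np.radians(psi)),np.sin(np.radians(psi))
    return R.from_matrix(np.array([[c,s,0],[s,-c,0],[0,0,-1.]]))
E
python3 - <<'E'
from h import *
q=qr(down(169))
for P in ([.478,.318,.34],[.478,.318,.157],[.42,-.32,.45]):
    print(solve_ik(P,q))
movep([.478,.318,.34],q); grip(.055,40)
s=read_state(); c=camera('wrist'); save(c,'w1.png'); print(s['time'],s['eef_pos'],s['gripper_width'],s['force'])
for X in ([.478,.318,.185],[.478,.318,.106]): print(proj(c,X,s))
E
```

```text
[-0.6722  0.2405  0.0143  1.6688 -0.0036  1.2323  0.7218]
[-0.6522  0.4115 -0.0107  1.8787  0.0057  0.8514  0.7131]
[ 0.7821  0.1263 -0.2394  1.5684  0.0301  1.4505  1.9197]
3.0583 [0.4778 0.3183 0.3398] 0.05487392367743566 [-0.387   0.0291  0.0083]
[313.4343 227.5073]
[313.7336 206.6785]
```

View pics/w1.png

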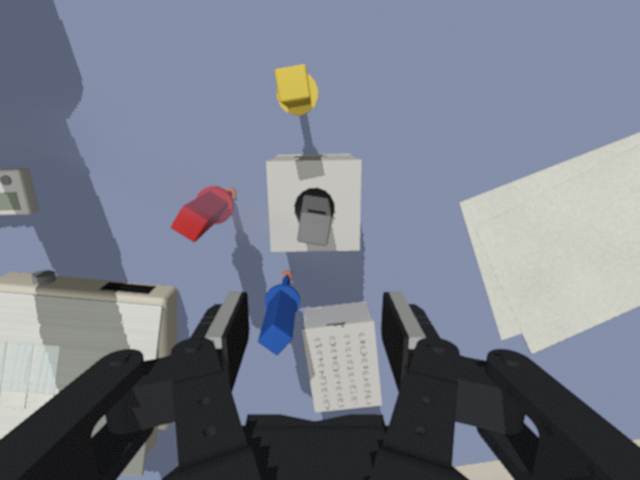

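The wrist view shows the grey handle at about (316,220), with its collar centred at (314,208). The stand is square in the picture and the red and blue look-alikes are clear of the jaw line. I'll zoom in for the handle yaw.

```bash
python3 - <<'E'
import cv2
i=cv2.imread('pics/w1.png')[145:265,255:375]; cv2.imwrite('pics/w1c.png',cv2.resize(i,None,fx=5,fy=5,interpolation=cv2.INTER_CUBIC))
E
```

```text
(no output)
```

View pics/w1c.png

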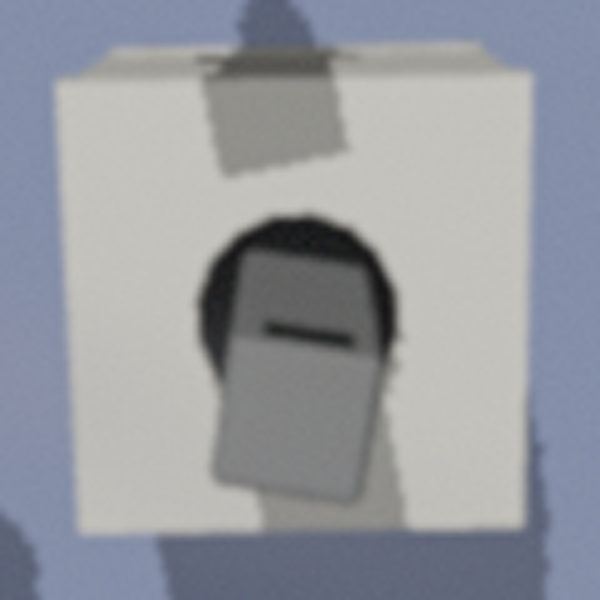

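```bash
python3 - <<'E'
from h import *
s=read_state(); c=camera('wrist')
k=[np.array(p)/5+[255,145] for p in [(230,335),(385,355),(358,502),(212,480)]]
W=[onz(c,p,.185,s) for p in k]; C=np.mean(W,0); print(C)
for i in range(4):
    d=W[(i+1)%4]-W[i]; print(np.linalg.norm(d),np.degrees(np.arctan2(d[1],d[0])))
print('collar',onz(c,(255+298/5,145+315/5),.106,s))
k=[(255+a/5,145+b/5) for a,b in [(55,80),(533,72),(527,528),(80,533)]]
print('stand',np.mean([onz(c,p,.1,s) for p in k],0))
E
```

```text
[0.4792 0.3183 0.185 ]
0.023582020643742433 71.49521017436241
0.023599303875233606 -20.421376331926997
0.022806209929516017 -109.95318401777493
0.023009640261303893 161.47984711311705
collar [0.4795 0.3184 0.106 ]
stand [0.4801 0.3185 0.1   ]
```

```bash
cat >> h.py <<'E'
YAW=np.radians(-15.7)
xh=np.array([np.cos(YAW),np.sin(YAW),0]); yp=np.array([-np.sin(YAW),np.cos(YAW),0])
n=-np.sin(np.radians(20))*xh+np.cos(np.radians(20))*np.array([0,0,1]); xp=np.cross(yp,n)
def tilt(a): # tool z=-n, tool x at angle a from -xp about n
    return R.from_rotvec(np.radians(a)*n)*R.from_matrix(np.c_[-xp,np.cross(-n,-xp),-n])
E
python3 - <<'E'
from h import *
print(n,xp)
q=qr(down(161))
move_linear([.4793,.3184,.235],q,v=.15)
print(move_linear([.4793,.3184,.156],v=.08,guard=8))
print(read_state()['eef_pos'])
grip(0.0,80); s=read_state(); print(s['time'],s['gripper_width'],s['force'],s['eef_pos'])
move_linear([.4793,.3184,.37],v=.12)
s=read_state(); print(s['time'],s['gripper_width'],s['force'],s['eef_pos'])
c=camera('wrist'); save(c,'w2.png')
P=np.array([.629,.040,.078])+n*.131
for a in (-45,-20,0,20,45): print(a,solve_ik(P,qr(tilt(a))),solve_ik(P+.1*n,qr(tilt(a))) is not None)
for a in (120,140,161,180,200): print(a,solve_ik([.419,-.321,.29],qr(down(a))))
E
```

```text
[-0.3293  0.0926  0.9397] [ 0.9046 -0.2543  0.342 ]
False
[0.4797 0.3187 0.1565]
5.525 0.02348399501075287 [-1.4406 -0.0416  3.2957] [0.4797 0.3185 0.1566]
7.4583 0.023097564399196777 [ 0.5675  0.636  -1.5779] [0.4791 0.3182 0.3693]
-45 [-0.4909  0.2695  0.2973  2.0358  0.1621  0.5436  0.1694] True
-20 [-0.4528  0.2677  0.2515  2.0338  0.1875  0.5468  0.582 ] True
0 [-0.4184  0.2666  0.2102  2.0319  0.2098  0.55    0.9102] True
20 [-0.3816  0.2658  0.1663  2.0299  0.2331  0.5535  1.2377] True
45 [-0.3298  0.2655  0.1048  2.0271  0.2652  0.5588  1.6445] True
120 [-0.1117  0.243   0.8296  1.8732 -0.1994  1.1105  1.3161]
140 [-0.1005  0.2403  0.8147  1.8728 -0.1946  1.1099  1.6597]
161 [-0.0877  0.2375  0.7978  1.8723 -0.1892  1.1091  2.0202]
180 [-0.0649  0.2327  0.7681  1.8713 -0.1801  1.108   2.3415]
200 [ 1.0911  0.2551 -0.6183  1.8111  0.1627  1.1263  2.3377]
```

View pics/w2.png

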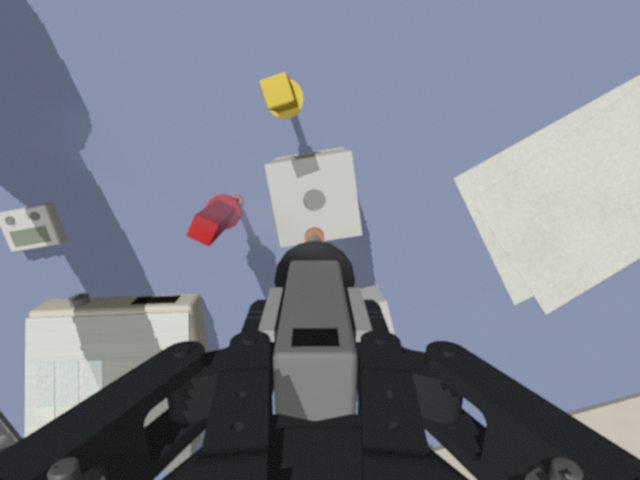

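The probe is out of the stand, centred in the jaws, with the copper tip visible at (315,236). Next I'll go above the dish.

```bash
python3 - <<'E'
from h import *
movep([.419,-.321,.37],qr(down(140)))
s=read_state(); c=camera('wrist'); save(c,'w3.png'); print(s['time'],s['eef_pos'],s['gripper_width'])
print([(d['centre'],d['p'],onz(c,d['centre'],.152,s)) for d in pinpoint(c,'dish_top')])
print([(d['centre'],d['p']) for d in pinpoint(c,'probe_tip')])
r=rq(s['ee_rot'])
print('tip exp',proj(c,s['eef_pos']+r.apply([0,0,.131]),s),'dish exp',proj(c,[.419,-.321,.152],s))
E
```

```text
9.8 [ 0.42   -0.3199  0.3698] 0.022854384353041796
[([313.2, 211.5], 0.62, array([ 0.4205, -0.3209,  0.152 ]))]
[([314.0, 235.7], 0.73)]
tip exp [313.3018 236.4234] dish exp [312.0632 210.3109]
```

View pics/w3.png

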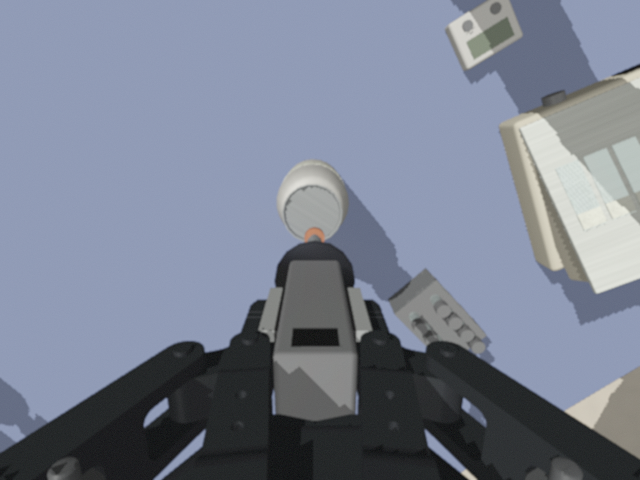

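The dish, at (313,211), lies where expected, and the tip pixel matches its prediction within 1 px. I'll press now.

```bash
python3 - <<'E'
from h import *
x,y=.4203,-.3209
move_linear([x,y,.292],v=.12); pause(.3); f0=read_state()['force'][2]
for z in (.275,.267,.2655,.264):
    g=move_linear([x,y,z],v=.03,guard=10); pause(.25); s=read_state(); print(z,g,s['eef_pos'],s['force'][2]-f0,s['time'])
    if g: break
c=camera('wrist'); print('tip',[(d['centre'],round(d['p'],2)) for d in pinpoint(c,'probe_tip')],'dish',[(d['centre'],onz(c,d['centre'],.144,s)) for d in pinpoint(c,'dish_top')])
save(c,'w4.png'); print(s['eef_pos'],proj(c,[x,y,.144],s),proj(c,[x,y,.152],s))
E
```

```text
0.275 False [ 0.4204 -0.321   0.2752] 2.0358978974822786 12.0167
0.267 False [ 0.4204 -0.321   0.2671] 3.751756533270729 12.6833
0.2655 False [ 0.4204 -0.3209  0.2656] 3.9810112996027653 13.1833
0.264 False [ 0.4205 -0.3211  0.265 ] 10.762366030806355 13.6833
tip [([315.4, 239.2], 0.48)] dish [([313.8, 243.3], array([ 0.4223, -0.3221,  0.144 ]))]
[ 0.4205 -0.3211  0.265 ] [313.1968 240.0404] [313.1561 243.5641]
```

Dish bottomed (force jumped at total travel 18 mm, confirming TCP-to-tip of 131 mm). Release it and hover over the ring.

```bash
python3 - <<'E'
from h import *
move_linear([.4203,-.3209,.37],v=.15); s=read_state(); print(s['time'],s['gripper_width'],s['force'])
S=np.array([.629,.040,.078])
movep(S+n*.211,qr(tilt(0)))
pause(.2); s=read_state(); c=camera('wrist'); save(c,'w5.png'); print(s['time'],s['eef_pos'])
for t in ('spot','probe_tip','plate'): print(t,[(d['centre'],round(d['p'],2),onz(c,d['centre'],.0782,s)) for d in pinpoint(c,t)])
print('exp spot',proj(c,S,s),'tip',proj(c,s['eef_pos']+rq(s['ee_rot']).apply([0,0,.131]),s))
t=camera('top'); print('top spot',[(d['centre'],onz(t,d['centre'],.0782)) for d in pinpoint(t,'spot')])
E
```

```text
14.6917 0.023220857341074094 [ 0.2404  0.3826 -1.1596]
16.425 [0.5598 0.0582 0.2766]
spot [([316.3, 212.9], 0.67, array([0.6317, 0.0402, 0.0782]))]
probe_tip [([314.5, 234.7], 0.59, array([0.6548, 0.0319, 0.0782]))]
plate [([252.5, 233.5], 0.97, array([ 0.6374, -0.0242,  0.0782]))]
exp spot [315.3148 210.391 ] tip [313.6296 235.5954]
top spot [([308.3, 194.0], array([0.6298, 0.031 , 0.0782])), ([299.2, 199.3], array([0.618 , 0.0498, 0.0782])), ([458.6, 188.6], array([ 0.6481, -0.2858,  0.0782]))]
```

View pics/w5.png

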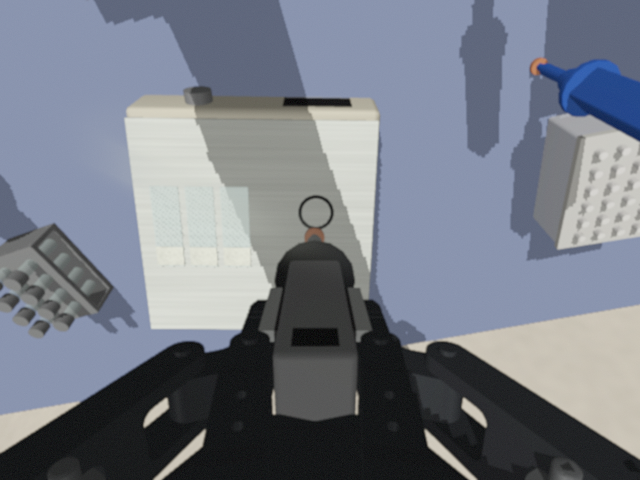

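The ring, at (316,212), sits within 2 px of the prediction and the plate looks square to the tool. I'll descend along the normal.

```bash
python3 - <<'E'
from h import *
S=np.array([.6307,.040,.0782])
move_linear(S+n*.138,v=.08); pause(.4); f0=read_state()['force']
for h in (.133,.131,.1295,.128,.126):
    g=move_linear(S+n*h,v=.02,guard=6); pause(.25); s=read_state(); print(h,g,(s['eef_pos']-S)@n,(s['force']-f0)@n,s['time'])
    if g: break
c=camera('wrist'); save(c,'w6.png')
print('lateral',[(s['eef_pos']-S)@v for v in (xp,yp)],'tilt err',np.degrees(np.arccos(-rq(s['ee_rot']).apply([0,0,1])@n)))
for t in ('spot','probe_tip'): print(t,[(d['centre'],round(d['p'],2)) for d in pinpoint(c,t)])
print(proj(c,S,s))
i=c['img'][140:300,220:420,::-1]; cv2.imwrite('pics/w6c.png',cv2.resize(i,None,fx=3.5,fy=3.5,interpolation=cv2.INTER_CUBIC))
sc=camera('scene'); cv2.imwrite('pics/s6c.png',cv2.resize(sc['img'][180:340,190:370,::-1],None,fx=3.5,fy=3.5,interpolation=cv2.INTER_CUBIC))
E
```

```text
0.133 False 0.13303967736128822 -0.6642520383723528 18.8417
0.131 False 0.1310641878704093 -0.02365950954704994 19.3417
0.1295 False 0.1295570985818393 0.39751705765819983 19.8417
0.128 False 0.12804393105274123 1.4481381420108441 20.3417
0.126 False 0.12604327164428936 2.4073234652981834 20.8417
lateral [np.float64(7.595888748980726e-05), np.float64(5.630356920875895e-05)] tilt err 0.010535037996315636
spot [([313.2, 236.9], 0.66), ([232.3, 264.3], 0.43)]
probe_tip [([609.4, 42.4], 0.79), ([313.9, 235.2], 0.68)]
[313.5076 237.4527]
```

View pics/w6c.png

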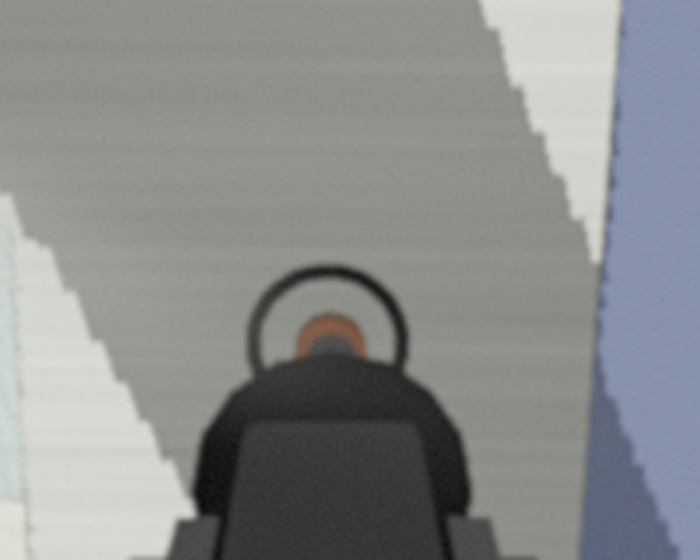

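View pics/s6c.png

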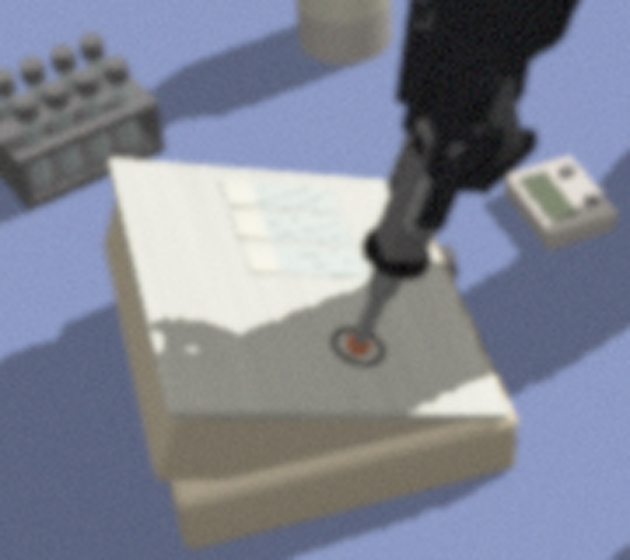

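Both views show the copper tip inside the ring, about 1 mm off centre. The force is 2.4 N, which is about half stroke, and the probe is square. I'll hand in.

```bash
python3 - <<'E'
from h import *
s=read_state(); print(s['time'],s['force'],s['gripper_width'],s['dq']); print(finish_job())
E
```

```text
21.0417 [-0.0358  0.4672  0.9255] 0.02356263391127211 [-0.0012 -0.0013 -0.0001  0.0007 -0.0003 -0.0006  0.0006]
the job is handed in; nothing more can be done
None
```

I took the probe out of its stand, pressed the dish, and handed the job in at 21 s with the probe held on the ring. No verdict is reported.

- **Dish:** I pressed until the force rose from 4 N to about 11 N at 18 mm of travel, which is both hard stops, so the dish was fully down. I then raised the probe about 87 mm clear of the dish's up position; I did not take a picture to confirm the dish came back up.
- **Ring:** the last pictures show the tip inside the ring, about 1 mm off centre.
- **Angle:** the tool was 0.01° from the plate normal I estimated. That estimate's heading comes from the plate edges, and the plate looked square in the wrist picture.
- **Push:** about 2.4 N on the plate, against a baseline taken just above it. That and the 5 mm of travel past contact both put the sprung tip about halfway in.
- **Bystanders:** the arm's path stayed well above them. I did not measure their final positions.

Some checks disagreed:
- The last top-camera search for the ring gave points 1 to 2 cm away, because the arm was in view. I relied on the wrist picture, which matched the first triangulation to about 2 mm.
- One tip detection in the last wrist picture was far off, on something other than the probe, probably a look-alike, and I ignored it.

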